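# Post the access pass into the return box

### The job

The plumbing job is finished: take the kitchen's access pass out of its holder and post it, narrow end first, through the slot of the return box until it has dropped right inside. The holder walls in the pass's long sides, so lift it out by its two ends, set it down (the tongue in front of the slot is made for this) and take it again by its long sides to feed it in. Leave the fittings, tin and tape measure standing about where they are.

Things in the scene. Friction and masses are not known exactly. Their poses are not given: they have to be found in the camera images.
- access_pass: flat dark rectangular pass with rounded corners and a metal face, 62 mm long (its x axis) x 44 mm wide (its y axis) x 8 mm thick (its z axis, up), 45 g; either narrow end may go first. Origin at the centre of its underside. It starts lying flat in the holder, its underside 30 mm above the counter.
- holder: fixed aluminium holder. Origin on the counter under its centre; x runs along the pass's length. The pass lies on a block 36 mm long, 30 mm high; each end of the pass overhangs it by 13 mm, free to be pinched across the length (foot plate 56 mm long, 5 mm high below). Beside both long sides stand walls 56 mm long, 6 mm thick, 44 mm high, inner faces 50 mm apart: no room for fingers.
- return_box: fixed grey closed metal box, 120 mm deep (its x axis, pointing into the box away from the slot), 94 mm wide (y), 96 mm high (z up), walls 4 mm. Origin on the counter under the middle of its slotted front face. Hollow inside, floor at 4 mm height.
- slot (a point): middle of the lower edge of the slot in the return box's front face, 70 mm above the counter; axes as the box's. The slot is 50 mm wide (y) and 18 mm high (z 0 to 18 mm). Behind the 4 mm front wall is nothing to rest on: pushed in by more than about 35 mm the pass tips nose-down but may stay caught in the slot; it drops free somewhere between 40 and 55 mm, and for certain when pushed until its rear end is level with the front face.
- elbow_brass: loose brass pipe elbow, 42 x 39 x 29 mm, a bystander; origin under its centre
- flux_tin: loose round tin, 62 mm across, 34 mm high, a bystander; origin under its centre
- tape_measure: loose tape measure, 38 x 90 x 65 mm high, a bystander; origin under its centre
- nipple_brass: loose brass pipe nipple, 25 x 34 x 29 mm, a bystander; origin under its centre
- tongue (a point): middle of the top face of the box's fixed feed tongue, 55 mm in front of the slot and 70 mm above the counter, level with the slot's floor; axes as the box's. The tongue is a flat strip 110 mm long (x), 30 mm wide (narrower than the pass, so fingers can go down beside it), 4 mm thick, on a leg 30 mm nearer its free end (leg foot 40 mm wide, 3 mm high).
- end_a (a point): middle of the pass's one narrow end face, 31 mm from its centre along its +x axis, at half its thickness
- end_b (a point): middle of the pass's other narrow end face, 31 mm from its centre along its -x axis, at half its thickness
Mind the look-alikes: they are no part of the job. What is shaped like the access_pass but green is not meant.

How it is judged:
By the outcome, as a careful person would: the job done as asked, in the order asked, and still so for the second after the job is handed in, with the robot touching nothing.
It also fails if it takes over 56 s, if anything falls off the work surface, if the arm or the gripper's body presses on something with over 40 N, if the wrist force passes 120 N, or if a joint passes its speed limit or range.

### The arm

A 6-joint arm with a two-finger parallel gripper is mounted at the origin on the work surface; the furniture and walls round the work are solid. World frame = base frame: x ahead of the robot, y to its left, z up, the work surface at z = 0. Lengths are in m, angles in degrees, forces in N, time in s.
With the tool pointing down it reaches from about 0.4 to 0.825 m from the base axis. Payload 7 kg.
Tool frame: the origin (TCP) lies between the finger pads; the fingertips stand 19 mm ahead of it and the grasp point (between the pads) is the TCP (r.finger_overhang is the distance from the TCP to the fingertips, in m); z points along the fingers, y is the direction in which the jaws open and shut (so a half turn about z gives the same grasp; the last joint's range is limited). The gripper opens to 88 mm and grips with 3 to 60 N. Pads are 19 mm wide; open, the fingers measure 130 mm over their backs; the gripper's body (78 mm by 193 mm) begins 47 mm behind the grasp point.
Start: joints at [81.71, 20.546, 0.682, 0, -70.136, -16.507], TCP at [0.283, 0.613, 0.246] pointing down, gripper open.
Joint ranges: [-176.03, 176.03], [-82.01, 121.73], [-58.28, 71.71], [-173.87, 95.51], [-174.79, -0.11], [-173.66, 173.66]. Speed limits (degrees/s): [136.94, 136.94, 172.46, 180, 180, 180].

### API

Orientations are given as [roll, pitch, yaw] about the fixed x, y, z axes, in that order (R = Rz(yaw) Ry(pitch) Rx(roll)).
In Python, from plant import r, optics gives the robot as it stands. The module is installed in compiled form; this text tells all that it offers.
- The arm moves only by the tool step_arm, never from a script. Its argument "increments" is a list of rows, each an object of numbers: "tx", "ty", "tz": the shift along the world's x, y, z in mm; "ax", "ay", "az": the turn, a rotation vector about the world's x, y, z in degrees; "claw": the gripper command: -1 is shut, 1 is fully open, values between are in proportion. In form: [{"tx": .., "ty": .., "tz": .., "ax": .., "ay": .., "az": .., "claw": ..}, ...]. A call has 1 to 12 rows; each row shifts and turns the commanded pose from where the row before left it; what a row does not reach is not made up. A row lasts 1/10 s, in which the tool goes at most 50 mm and 8.59 degrees, less where a joint would pass 70% of its speed; a pose out of reach is approached as far as the arm can. A call with a gripper value outside its range is refused whole. The fingers move at their own pace and stop on an object; "newtons" is the grip in N (left out, the last holds). Time passes only in rows, so rows that do not move let the fingers close. It gives the time, the measured TCP pose, the force and the opening at its end, in the units of the state.
- r.get_state(): the state, without advancing time (a new reading comes with each control period).
- optics.capture(name): name is "scene" or "top"; returns a dict with "image" (384x512x3 uint8, blue, green, red), "depth" (384x512 float32, m along the optical axis (not along the pixel's ray), 0 where there is no reading), "fx", "fy", "cx", "cy" (pixels), "R" (3x3) and "t" (3): a world point X has camera coordinates R X + t. Camera axes: x right, y down, z forward; pixel columns grow to the right and rows downward; lengths in m; the calibration is good to about 2 mm. A picture is of the moment at which its call begins.
- r.close_job(): hands the job in, once; it reports no verdict.
The state is a dict: "time_s": time; "joints": joint angles; "qd": joint speeds; "joint_torque": joint torques, N m; "tcp_pos": TCP position; "eef_rot": TCP orientation; "contact_force": force on the tool from outside, world axes, zero at the start; "moment": the same for the moment, N m; "gripper_width": finger opening in m.
Only numpy, scipy, OpenCV 4.12 (cv2) and the standard library are available. Lean on these libraries where they do the work, as an engineer would, in place of code of your own. Each camera call takes 0.05 s, during which the arm holds its last target. There are 200 camera calls.

## Working session

There is one attempt and no reset: what is moved stays moved. The work goes in short steps, Python scripts to look and compute and a tool call to move; the robot and the scene stay as the last step left them, time stands still between calls to the robot, and variables do not carry over. Pictures are saved under pics/ and viewed, about 8 in all and at most 12, crops included, and the job is handed in when it is done.

Besides the shell and the picture viewer there is one more tool, called as name(argument=value, ...) on one line, values as JSON. step_arm: Moves the arm, as the interface text tells. Its arguments: {"type":"object","properties":{"increments":{"type":"array","items":{"type":"object","properties":{"tx":{"type":"number"},"ty":{"type":"number"},"tz":{"type":"number"},"ax":{"type":"number"},"ay":{"type":"number"},"az":{"type":"number"},"claw":{"type":"number"}}}},"newtons":{"type":"number"}},"required":["increments"]}

```bash
mkdir -p pics; cat > h.py <<'E'
import numpy as np, cv2
from plant import r, optics
def cap(n):
    c=optics.capture(n); np.savez(''+n+'.npz',**c); return c
def px(c,u,v,z=None):
    """pixel -> world; by depth or on plane z"""
    R,t=np.array(c['R']),np.array(c['t'])
    d=np.array([(u-c['cx'])/c['fx'],(v-c['cy'])/c['fy'],1.])
    if z is None:
        return R.T@(d*float(np.median(c['depth'][int(v)-1:int(v)+2,int(u)-1:int(u)+2]))-t)
    o=-R.T@t; w=R.T@d
    return o+w*(z-o[2])/w[2]
E
python3 - <<'E'
from h import *
a=cap('top');b=cap('scene')
cv2.imwrite('pics/top.png',cv2.resize(a['image'],(800,600),interpolation=3));cv2.imwrite('pics/scene.png',cv2.resize(b['image'],(800,600),interpolation=3))
print(r.get_state())
for c in(a,b): print(c['fx'],-np.array(c['R']).T@c['t'],c['R'])
E
```

```text
{'time_s': 0.1, 'joints': array([ 8.17086219e+01,  2.05864947e+01,  6.39579979e-01, -1.80812090e-02,
       -7.01367435e+01, -1.65086899e+01]), 'qd': array([-0.00403925, -0.10121635,  0.19834757, -0.01512302,  0.02750878,
       -0.09693822]), 'joint_torque': array([-1.27370287e-03, -5.84164989e+01,  2.93750650e+01,  7.01550588e+00,
        1.02000585e-02, -4.57844885e-05]), 'tcp_pos': array([0.28295993, 0.61237449, 0.24472895]), 'eef_rot': array([ 1.79914960e+02, -7.47679036e-03, -2.48062184e+01]), 'contact_force': array([ 0.34925086, -0.27861921, -0.64858528]), 'moment': array([-0.0734957 ,  0.03617447, -0.00733121]), 'gripper_width': 0.08756349798271909}
441.1267826679743 [ 0.38360793 -0.1961953   1.20720311] [[ 0.00519965 -0.99976654 -0.02097193]
 [-0.99372512 -0.00282272 -0.11181422]
 [ 0.11172892  0.02142173 -0.99350781]]
431.14904727541307 [ 0.53485351 -1.23012377  0.6156754 ] [[ 0.99950565  0.01907171 -0.02499444]
 [-0.01326128 -0.46507149 -0.88517379]
 [-0.02850598  0.88506767 -0.46458867]]
```

View pics/top.png

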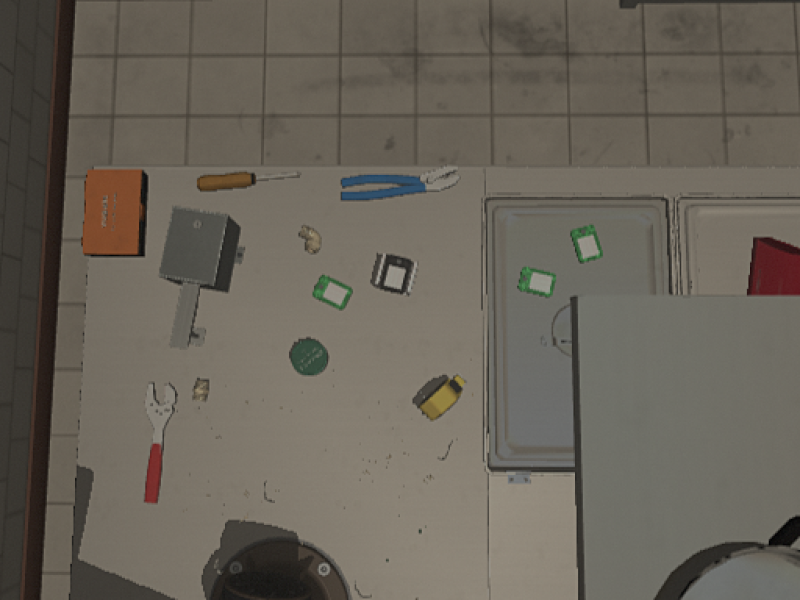

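View pics/scene.png

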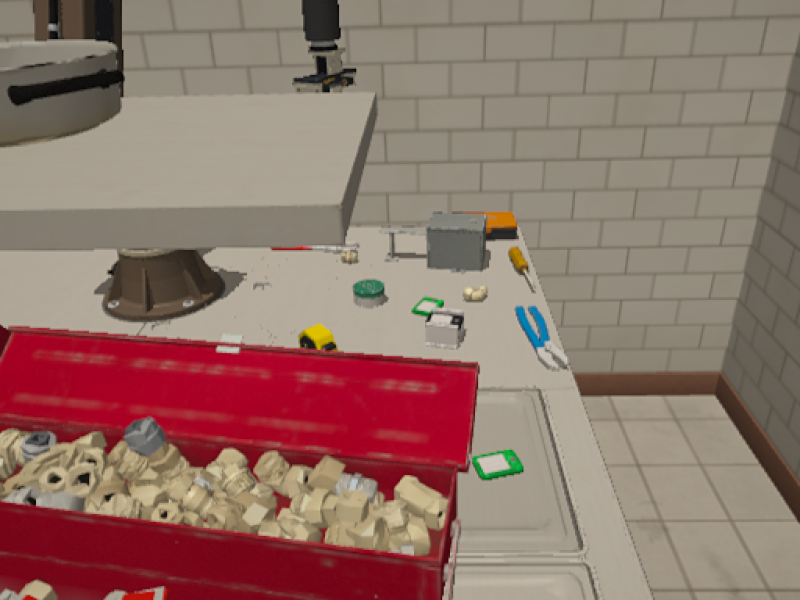

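Candidates in the top view: dark pass with a metal face in the holder at (397,275), which fits; green look-alikes at (333,291), (537,281) and (587,243), which do not. The box is at (200,248) and its tongue runs to about (183,345). Next I'll enlarge both.

```bash
python3 - <<'E'
from h import *
c=np.load('top.npz');im=c['image']
A=cv2.resize(im[155:195,232:272],(400,400),interpolation=2)
B=cv2.resize(im[128:228,95:161],(396,600),interpolation=2)
o=np.zeros((600,800,3),np.uint8);o[:400,:400]=A;o[:,402:798]=B
cv2.imwrite('pics/crop.png',o)
# depth-based heights
for n,(u,v) in dict(passc=(254,176),boxtop=(128,152),tong=(118,205)).items(): print(n,px(c,u,v).round(4))
R,t=c['R'],c['t'];v,u=np.mgrid[0:384,0:512];d=c['depth']
P=np.stack([(u-c['cx'])/c['fx']*d,(v-c['cy'])/c['fy']*d,d],-1)-t
W=P@R
np.save('W.npy',W)
def rect(m,z0,z1,n):
    u0,v0,u1,v1=m;w=W[v0:v1,u0:u1].reshape(-1,3);w=w[(w[:,2]>z0)&(w[:,2]<z1)]
    q=cv2.minAreaRect((w[:,:2]*1000).astype(np.float32));print(n,len(w),q,w[:,2].mean())
rect((95,125,161,195),.088,.104,'boxtop');rect((95,180,135,228),.06,.08,'tongue');rect((232,155,272,195),.026,.055,'holder');rect((232,155,272,195),.0405,.055,'walls')
E
```

```text
passc [ 0.5668 -0.1939  0.0368]
boxtop [0.6196 0.1311 0.0956]
tong [0.4846 0.1599 0.07  ]
boxtop 1703 ((606.6063232421875, 142.35513305664062), (96.7075424194336, 121.49687957763672), 80.99093627929688) 0.09544959680235528
tongue 497 ((492.84521484375, 155.45533752441406), (57.35049057006836, 110.57027435302734), 81.47118377685547) 0.06943224529716434
holder 502 ((568.6840209960938, -191.70584106445312), (61.7828483581543, 62.61914825439453), 75.59209442138672) 0.03764948981890938
walls 103 ((569.0455322265625, -191.90635681152344), (61.984432220458984, 56.91010665893555), 75.14220428466797) 0.04291079012300163
```

View pics/crop.png

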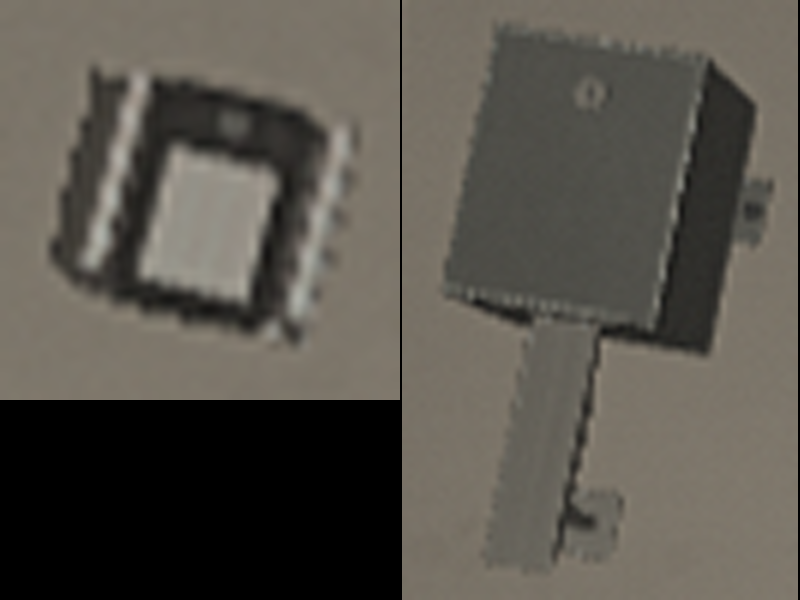

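The crop confirms the dark pass with the metal face lying between the holder walls. Box and tongue axes are at about -9° and the holder at about -15°. Refining the centre lines and checking the slab.

```bash
python3 - <<'E'
from h import *
c=np.load('top.npz');W=np.load('W.npy');im=c['image']
w=W[180:228,95:140].reshape(-1,3);w=w[(w[:,2]>.065)&(w[:,2]<.076)&(w[:,0]<.54)]
print('tongue',cv2.minAreaRect((w[:,:2]*1000).astype(np.float32)),w[:,2].mean(),len(w))
w=W[155:195,232:272].reshape(-1,3);g=im[155:195,232:272].reshape(-1,3).mean(1)
# metal face
m=(g>110)&(w[:,2]>.034)&(w[:,2]<.0405);print('face',cv2.minAreaRect((w[m][:,:2]*1000).astype(np.float32)))
w=w[(w[:,2]>.034)&(w[:,2]<.0405)];print('pass',cv2.minAreaRect((w[:,:2]*1000).astype(np.float32)),w[:,2].mean())
s=W[192:380,375:500].reshape(-1,3);s=s[s[:,2]>.2];print('slab',s.min(0),s.max(0),np.median(s,0))
for n,(u,v) in dict(tape=(280,254),tin=(198,228),elbow=(199,152),nip=(129,249),card=(213,187)).items(): print(n,px(c,u,v).round(3))
# pass edge pixels by hand from crop (10x): corners front/back dark body
for u,v in[(232+15,155+8),(232+32.5,155+11),(232+12,155+29.5),(232+26.5,155+33.5)]:print(px(c,u,v,.038).round(4))
E
```

```text
tongue ((490.5140686035156, 161.49588012695312), (31.661121368408203, 104.10438537597656), 80.47697448730469) 0.06959175896195428 445
face ((571.596923828125, -192.4906005859375), (59.78767776489258, 53.0589599609375), 76.56340026855469)
pass ((568.6785888671875, -191.686279296875), (59.88682174682617, 62.70844650268555), 76.26461029052734) 0.0371784870939839
slab [ 0.16870148 -0.60753181  0.45841909] [ 0.47404724 -0.1961953   1.20720311] [ 0.31923452 -0.49382955  0.46335201]
tape [ 0.36  -0.261  0.063]
tin [ 0.427 -0.045  0.033]
elbow [ 0.636 -0.042  0.018]
nip [0.371 0.14  0.024]
card [ 0.541 -0.081  0.007]
[ 0.602  -0.1749  0.038 ]
[ 0.5938 -0.222   0.038 ]
[ 0.5436 -0.1672  0.038 ]
[ 0.5329 -0.206   0.038 ]
```

step_arm(increments=[{"tx":14,"ty":-40,"tz":-5,"az":-4,"claw":1},{"tx":14,"ty":-40,"tz":-5,"az":-4,"claw":1},{"tx":14,"ty":-40,"tz":-5,"az":-4,"claw":1},{"tx":14,"ty":-40,"tz":-5,"az":-4,"claw":1},{"tx":14,"ty":-40,"tz":-5,"az":-4,"claw":1},{"tx":14,"ty":-40,"tz":-5,"az":-4,"claw":1},{"tx":14,"ty":-40,"tz":-5,"az":-4,"claw":1},{"tx":14,"ty":-40,"tz":-5,"az":-4,"claw":1},{"tx":14,"ty":-40,"tz":-5,"az":-4,"claw":1},{"tx":14,"ty":-40,"tz":-5,"az":-4,"claw":1}])

```text
$.increments[0]: bad value
```

step_arm(increments=[{"tx":14,"ty":-40,"tz":-6,"az":-4,"claw":1},{"tx":14,"ty":-40,"tz":-6,"az":-4,"claw":1},{"tx":14,"ty":-40,"tz":-6,"az":-4,"claw":1},{"tx":14,"ty":-40,"tz":-6,"az":-4,"claw":1},{"tx":14,"ty":-40,"tz":-6,"az":-4,"claw":1},{"tx":14,"ty":-40,"tz":-6,"az":-4,"claw":1},{"tx":14,"ty":-40,"tz":-6,"az":-4,"claw":1},{"tx":14,"ty":-40,"tz":-6,"az":-4,"claw":1},{"tx":14,"ty":-40,"tz":-6,"az":-4,"claw":1},{"tx":6,"ty":-4,"tz":0,"az":0,"claw":1},{"claw":1},{"claw":1}])

```text
$.increments[0]: bad value
```

step_arm(increments=[{"tx":14,"ty":-40,"tz":-5,"ax":0,"ay":0,"az":-4,"claw":1},{"tx":14,"ty":-40,"tz":-5,"ax":0,"ay":0,"az":-4,"claw":1}])

```text
time_s: 0.3
tcp_pos: [0.3108, 0.532, 0.2342]
eef_rot: [179.9, -0.0, -32.9]
contact_force: [-0.2, -0.1, -0.2]
gripper_width: 0.0874
```

step_arm(increments=[{"tx":14,"ty":-40,"tz":-5,"ax":0,"ay":0,"az":-4,"claw":1},{"tx":14,"ty":-40,"tz":-5,"ax":0,"ay":0,"az":-4,"claw":1},{"tx":14,"ty":-40,"tz":-5,"ax":0,"ay":0,"az":-4,"claw":1},{"tx":14,"ty":-40,"tz":-5,"ax":0,"ay":0,"az":-4,"claw":1},{"tx":14,"ty":-40,"tz":-5,"ax":0,"ay":0,"az":-4,"claw":1},{"tx":14,"ty":-40,"tz":-5,"ax":0,"ay":0,"az":-4,"claw":1},{"tx":14,"ty":-40,"tz":-5,"ax":0,"ay":0,"az":-4,"claw":1},{"tx":14,"ty":-40,"tz":-5,"ax":0,"ay":0,"az":-4,"claw":1},{"tx":14,"ty":-40,"tz":-5,"ax":0,"ay":0,"az":-4,"claw":1},{"tx":14,"ty":-40,"tz":-5,"ax":0,"ay":0,"az":-4,"claw":1}])

```text
time_s: 1.3
tcp_pos: [0.4512, 0.131, 0.1854]
eef_rot: [-180.0, 0.0, -72.9]
contact_force: [1.0, 0.9, 0.5]
gripper_width: 0.0878
```

step_arm(increments=[{"tx":14,"ty":-40,"tz":-5,"ax":0,"ay":0,"az":-4,"claw":1},{"tx":14,"ty":-40,"tz":-5,"ax":0,"ay":0,"az":-4,"claw":1},{"tx":14,"ty":-40,"tz":-5,"ax":0,"ay":0,"az":-4,"claw":1},{"tx":14,"ty":-40,"tz":-5,"ax":0,"ay":0,"az":-4,"claw":1},{"tx":14,"ty":-40,"tz":-5,"ax":0,"ay":0,"az":-4,"claw":1},{"tx":14,"ty":-40,"tz":-5,"ax":0,"ay":0,"az":-4,"claw":1},{"tx":14,"ty":-35,"tz":-5,"ax":0,"ay":0,"az":-4,"claw":1},{"tx":14,"ty":-25,"tz":-5,"ax":0,"ay":0,"az":-4,"claw":1},{"tx":0,"ty":0,"tz":0,"ax":0,"ay":0,"az":0,"claw":1}])

```text
time_s: 2.2
tcp_pos: [0.5635, -0.1701, 0.1439]
eef_rot: [179.9, -0.0, -105.1]
contact_force: [-0.6, 0.4, -0.6]
gripper_width: 0.0875
```

step_arm(increments=[{"tx":5.5,"ty":-21.7,"tz":-13,"ax":0,"ay":0,"az":0.6,"claw":1},{"tx":0,"ty":0,"tz":-30,"ax":0,"ay":0,"az":0,"claw":1},{"tx":0,"ty":0,"tz":-25,"ax":0,"ay":0,"az":0,"claw":1},{"tx":0,"ty":0,"tz":0,"ax":0,"ay":0,"az":0,"claw":1},{"tx":0,"ty":0,"tz":0,"ax":0,"ay":0,"az":0,"claw":1}])

```text
time_s: 2.7
tcp_pos: [0.5685, -0.1887, 0.0778]
eef_rot: [179.9, -0.0, -104.1]
contact_force: [-0.2, 0.1, 0.8]
gripper_width: 0.0879
```

```bash
python3 - <<'E'
from h import *
a=cap('top');b=cap('scene')
o=np.zeros((600,800,3),np.uint8)
o[:,:400]=cv2.resize(a['image'][135:210,226:276],(400,600),interpolation=2)
R,t=b['R'],b['t'];p=R@np.array([.569,-.192,.04])+t;u,v=int(b['fx']*p[0]/p[2]+b['cx']),int(b['fy']*p[1]/p[2]+b['cy']);print(u,v)
o[:,400:]=cv2.resize(b['image'][v-45:v+30,u-25:u+25],(400,600),interpolation=2)
cv2.imwrite('pics/pre.png',o);print(r.get_state()['tcp_pos'],r.get_state()['eef_rot'])
E
```

```text
283 203
[ 0.56957097 -0.18873176  0.07908962] [-1.79885008e+02  8.55452513e-03 -1.04140164e+02]
```

View pics/pre.png

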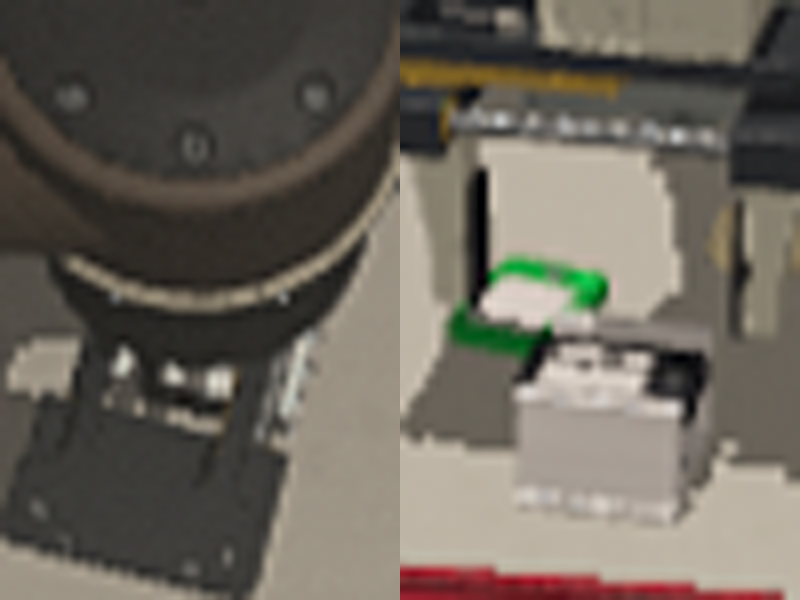

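The fingers straddle the pass along its length (left: pass between the jaws at about (170,380); right: both fingers clear of the holder). Lowering and gripping shallowly.

step_arm(increments=[{"tx":0.3,"ty":-3,"tz":-10,"ax":0,"ay":0,"az":0,"claw":1},{"tx":0,"ty":0,"tz":-10,"ax":0,"ay":0,"az":0,"claw":1},{"tx":0,"ty":0,"tz":-7.8,"ax":0,"ay":0,"az":0,"claw":1},{"tx":0,"ty":0,"tz":0,"ax":0,"ay":0,"az":0,"claw":0.3},{"tx":0,"ty":0,"tz":0,"ax":0,"ay":0,"az":0,"claw":0.3},{"tx":0,"ty":0,"tz":0,"ax":0,"ay":0,"az":0,"claw":0.3},{"tx":0,"ty":0,"tz":0,"ax":0,"ay":0,"az":0,"claw":0.3},{"tx":0,"ty":0,"tz":0,"ax":0,"ay":0,"az":0,"claw":0.3}], newtons=20)

```text
time_s: 3.6
tcp_pos: [0.5692, -0.192, 0.0501]
eef_rot: [-180.0, 0.0, -104.2]
contact_force: [0.3, 0.7, 1.3]
gripper_width: 0.0615
```

step_arm(increments=[{"tx":0,"ty":0,"tz":0,"ax":0,"ay":0,"az":0,"claw":-0.2},{"tx":0,"ty":0,"tz":0,"ax":0,"ay":0,"az":0,"claw":-0.2},{"tx":0,"ty":0,"tz":5,"ax":0,"ay":0,"az":0,"claw":-0.2},{"tx":0,"ty":0,"tz":15,"ax":0,"ay":0,"az":0,"claw":-0.2},{"tx":0,"ty":0,"tz":25,"ax":0,"ay":0,"az":0,"claw":-0.2},{"tx":0,"ty":0,"tz":25,"ax":0,"ay":0,"az":0,"claw":-0.2},{"tx":0,"ty":0,"tz":25,"ax":0,"ay":0,"az":0,"claw":-0.2},{"tx":0,"ty":0,"tz":0,"ax":0,"ay":0,"az":0,"claw":-0.2}])

```text
time_s: 4.4
tcp_pos: [0.5709, -0.1923, 0.1489]
eef_rot: [-179.6, 0.0, -104.2]
contact_force: [0.4, -0.4, -0.7]
gripper_width: 0.062
```

```bash
python3 - <<'E'
from h import *
b=cap('scene')
R,t=b['R'],b['t'];p=R@np.array([.569,-.192,.12])+t;u,v=int(b['fx']*p[0]/p[2]+b['cx']),int(b['fy']*p[1]/p[2]+b['cy']);print(u,v)
cv2.imwrite('pics/lift.png',cv2.resize(b['image'][v-30:v+50,u-40:u+40],(600,600),interpolation=2));print(r.get_state()['tcp_pos'],r.get_state()['gripper_width'])
E
```

```text
283 177
[ 0.56991451 -0.19204145  0.14694656] 0.061698904911870224
```

View pics/lift.png

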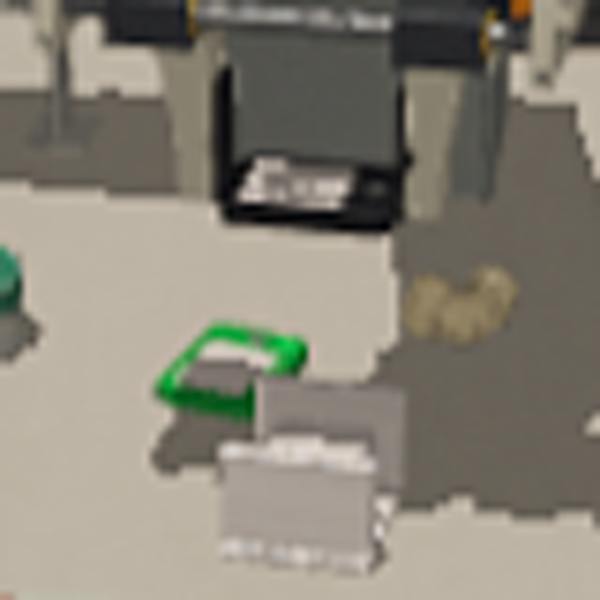

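The picture shows the pass level between the fingertips at (310,190), holder empty, green card untouched. Carrying it to the tongue.

step_arm(increments=[{"tx":-5,"ty":20,"tz":0,"ax":0,"ay":0,"az":0.5,"claw":-0.2},{"tx":-9,"ty":35,"tz":0,"ax":0,"ay":0,"az":0.5,"claw":-0.2},{"tx":-9,"ty":35,"tz":0,"ax":0,"ay":0,"az":0.5,"claw":-0.2},{"tx":-9,"ty":35,"tz":0,"ax":0,"ay":0,"az":0.5,"claw":-0.2},{"tx":-9,"ty":35,"tz":0,"ax":0,"ay":0,"az":0.5,"claw":-0.2},{"tx":-9,"ty":35,"tz":0,"ax":0,"ay":0,"az":0.5,"claw":-0.2},{"tx":-9,"ty":35,"tz":0,"ax":0,"ay":0,"az":0.5,"claw":-0.2},{"tx":-9,"ty":35,"tz":0,"ax":0,"ay":0,"az":0.5,"claw":-0.2},{"tx":-9,"ty":35,"tz":0,"ax":0,"ay":0,"az":0.5,"claw":-0.2},{"tx":-9,"ty":35,"tz":0,"ax":0,"ay":0,"az":0.5,"claw":-0.2},{"tx":-7.4,"ty":20.4,"tz":0,"ax":0,"ay":0,"az":0,"claw":-0.2},{"tx":0,"ty":0,"tz":-15,"ax":0,"ay":0,"az":0,"claw":-0.2}])

```text
time_s: 5.65
tcp_pos: [0.4756, 0.1662, 0.1306]
eef_rot: [-179.9, 0.1, -99.0]
contact_force: [0.4, 0.0, -0.3]
gripper_width: 0.0616
```

step_arm(increments=[{"tx":0,"ty":0,"tz":-20,"ax":0,"ay":0,"az":0,"claw":-0.2},{"tx":0,"ty":0,"tz":-10,"ax":0,"ay":0,"az":0,"claw":-0.2},{"tx":0,"ty":0,"tz":-5,"ax":0,"ay":0,"az":0,"claw":-0.2},{"tx":0,"ty":0,"tz":0,"ax":0,"ay":0,"az":0,"claw":-0.2},{"tx":0,"ty":0,"tz":0,"ax":0,"ay":0,"az":0,"claw":-0.2}])

```text
time_s: 6.15
tcp_pos: [0.4759, 0.1634, 0.0951]
eef_rot: [-180.0, 0.0, -99.2]
contact_force: [-0.2, 0.8, 0.3]
gripper_width: 0.0616
```

```bash
python3 - <<'E'
from h import *
a=cap('top');b=cap('scene')
o=np.zeros((600,800,3),np.uint8)
o[:,:400]=cv2.resize(a['image'][150:240,90:150],(400,600),interpolation=2)
R,t=b['R'],b['t'];p=R@np.array([.475,.164,.08])+t;u,v=int(b['fx']*p[0]/p[2]+b['cx']),int(b['fy']*p[1]/p[2]+b['cy'])
o[:,400:]=cv2.resize(b['image'][v-30:v+30,u-16:u+24],(400,600),interpolation=2)
cv2.imwrite('pics/place.png',o);s=r.get_state();print(s['tcp_pos'],s['eef_rot'],s['gripper_width'],s['contact_force'])
E
```

```text
[0.47595598 0.16355249 0.09540691] [-1.79954739e+02  4.43766485e-02 -9.92097576e+01] 0.06181331755484908 [ 0.39875335  0.0842874  -0.02042674]
```

View pics/place.png

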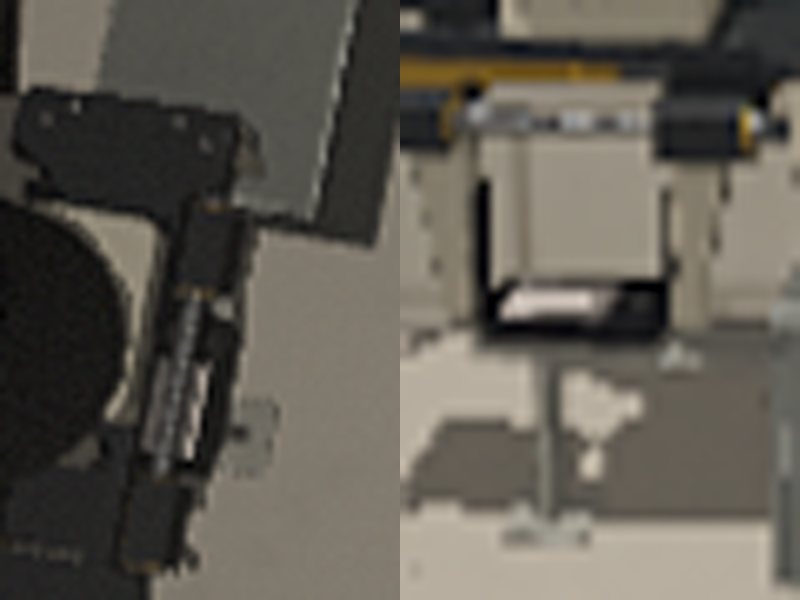

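The pass is just above the tongue, clear of the box, at (575,310) on the right. Lowering it the last few mm.

step_arm(increments=[{"tx":0,"ty":0,"tz":-2,"ax":0,"ay":0,"az":0,"claw":-0.2},{"tx":0,"ty":0,"tz":-2,"ax":0,"ay":0,"az":0,"claw":-0.2},{"tx":0,"ty":0,"tz":-0.5,"ax":0,"ay":0,"az":0,"claw":-0.2},{"tx":0,"ty":0,"tz":-0.5,"ax":0,"ay":0,"az":0,"claw":-0.2},{"tx":0,"ty":0,"tz":0,"ax":0,"ay":0,"az":0,"claw":-0.2},{"tx":0,"ty":0,"tz":0,"ax":0,"ay":0,"az":0,"claw":-0.2}])

```text
time_s: 6.85
tcp_pos: [0.4755, 0.1634, 0.09]
eef_rot: [-180.0, -0.0, -99.2]
contact_force: [-2.8, -1.1, 4.3]
gripper_width: 0.0617
```

step_arm(increments=[{"tx":0,"ty":0,"tz":0,"ax":0,"ay":0,"az":0,"claw":0.45},{"tx":0,"ty":0,"tz":0,"ax":0,"ay":0,"az":0,"claw":0.55},{"tx":0,"ty":0,"tz":0,"ax":0,"ay":0,"az":0,"claw":0.65},{"tx":0,"ty":0,"tz":0,"ax":0,"ay":0,"az":0,"claw":0.65},{"tx":0,"ty":0,"tz":5,"ax":0,"ay":0,"az":0,"claw":0.65},{"tx":0,"ty":0,"tz":20,"ax":0,"ay":0,"az":0,"claw":0.65},{"tx":0,"ty":0,"tz":40,"ax":0,"ay":0,"az":0,"claw":1},{"tx":0,"ty":0,"tz":0,"ax":0,"ay":0,"az":0,"claw":1}])

```text
time_s: 7.65
tcp_pos: [0.4781, 0.165, 0.1597]
eef_rot: [-179.6, 0.3, -99.1]
contact_force: [0.3, 1.1, 0.1]
gripper_width: 0.0829
```

```bash
python3 - <<'E'
from h import *
a=cap('top');b=cap('scene')
o=np.zeros((600,800,3),np.uint8)
o[:,:400]=cv2.resize(a['image'][150:240,90:150],(400,600),interpolation=2)
R,t=b['R'],b['t'];p=R@np.array([.475,.164,.08])+t;u,v=int(b['fx']*p[0]/p[2]+b['cx']),int(b['fy']*p[1]/p[2]+b['cy']);print(u,v)
o[:,400:]=cv2.resize(b['image'][v-30:v+30,u-16:u+24],(400,600),interpolation=2)
cv2.imwrite('pics/placed.png',o);s=r.get_state();print(s['tcp_pos'],s['eef_rot'],s['gripper_width'],s['contact_force'])
E
```

```text
252 143
[0.47599494 0.16387615 0.1559883 ] [-1.79897627e+02  1.29263216e-01 -9.92021596e+01] 0.08695379566663647 [ 0.64247156 -0.31536906 -1.32237851]
```

View pics/placed.png

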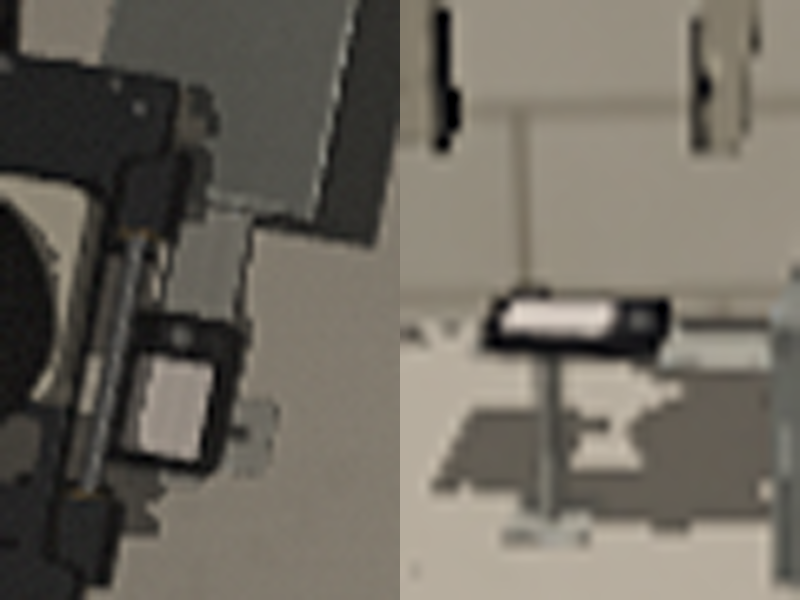

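The pass lies flat and aligned on the tongue, at (185,390) on the left. I'll turn 90° and take it by the long sides near its rear.

step_arm(increments=[{"tx":-2,"ty":0.3,"tz":0,"ax":0,"ay":0,"az":8.2,"claw":1},{"tx":-2,"ty":0.3,"tz":0,"ax":0,"ay":0,"az":8.2,"claw":1},{"tx":-2,"ty":0.3,"tz":0,"ax":0,"ay":0,"az":8.2,"claw":1},{"tx":-2,"ty":0.3,"tz":0,"ax":0,"ay":0,"az":8.2,"claw":1},{"tx":-2,"ty":0.3,"tz":0,"ax":0,"ay":0,"az":8.2,"claw":1},{"tx":-2,"ty":0.3,"tz":0,"ax":0,"ay":0,"az":8.2,"claw":1},{"tx":-2,"ty":0.3,"tz":0,"ax":0,"ay":0,"az":8.2,"claw":1},{"tx":-2,"ty":0.3,"tz":0,"ax":0,"ay":0,"az":8.2,"claw":1},{"tx":-2,"ty":0.3,"tz":0,"ax":0,"ay":0,"az":8.2,"claw":1},{"tx":-2,"ty":0.3,"tz":0,"ax":0,"ay":0,"az":8.2,"claw":1},{"tx":-1.7,"ty":0.5,"tz":0,"ax":0,"ay":0,"az":8,"claw":1},{"tx":0,"ty":0,"tz":0,"ax":0,"ay":0,"az":0,"claw":1}])

```text
time_s: 8.95
tcp_pos: [0.4532, 0.1666, 0.1539]
eef_rot: [179.9, 0.1, -9.1]
contact_force: [-0.2, 0.6, -0.6]
gripper_width: 0.0872
```

step_arm(increments=[{"tx":0,"ty":0,"tz":-15,"ax":0,"ay":0,"az":0,"claw":1},{"tx":0,"ty":0,"tz":-20,"ax":0,"ay":0,"az":0,"claw":1},{"tx":0,"ty":0,"tz":0,"ax":0,"ay":0,"az":0,"claw":1},{"tx":0,"ty":0,"tz":0,"ax":0,"ay":0,"az":0,"claw":1}])

```text
time_s: 9.35
tcp_pos: [0.4537, 0.1666, 0.1195]
eef_rot: [179.9, 0.0, -9.3]
contact_force: [1.3, 0.7, 1.2]
gripper_width: 0.0879
```

step_arm(increments=[{"tx":0,"ty":0,"tz":-15,"ax":0,"ay":0,"az":0,"claw":1},{"tx":0,"ty":0,"tz":-15,"ax":0,"ay":0,"az":0,"claw":1},{"tx":0,"ty":0,"tz":-14,"ax":0,"ay":0,"az":0,"claw":1},{"tx":0,"ty":0,"tz":0,"ax":0,"ay":0,"az":0,"claw":0.3},{"tx":0,"ty":0,"tz":0,"ax":0,"ay":0,"az":0,"claw":0.1},{"tx":0,"ty":0,"tz":0,"ax":0,"ay":0,"az":0,"claw":-0.1},{"tx":0,"ty":0,"tz":0,"ax":0,"ay":0,"az":0,"claw":-0.3},{"tx":0,"ty":0,"tz":0,"ax":0,"ay":0,"az":0,"claw":-0.3},{"tx":0,"ty":0,"tz":0,"ax":0,"ay":0,"az":0,"claw":-0.3},{"tx":0,"ty":0,"tz":0,"ax":0,"ay":0,"az":0,"claw":-0.3}], newtons=15)

```text
time_s: 10.35
tcp_pos: [0.454, 0.1671, 0.0761]
eef_rot: [-180.0, -0.0, -9.2]
contact_force: [-0.8, 0.4, 2.7]
gripper_width: 0.0436
```

```bash
python3 - <<'E'
from h import *
a=cap('top');b=cap('scene')
o=np.zeros((600,800,3),np.uint8)
o[:,:400]=cv2.resize(a['image'][150:240,90:150],(400,600),interpolation=2)
o[:,400:]=cv2.resize(b['image'][113:173,236:276],(400,600),interpolation=2)
cv2.imwrite('pics/regrip.png',o);s=r.get_state();print(s['tcp_pos'],s['eef_rot'],s['gripper_width'],s['contact_force'])
E
```

```text
[0.45392223 0.16700031 0.07605072] [-1.79991864e+02 -1.50436630e-02 -9.18840163e+00] 0.04363597411122879 [-1.20282055  0.5697226   4.30041502]
```

View pics/regrip.png

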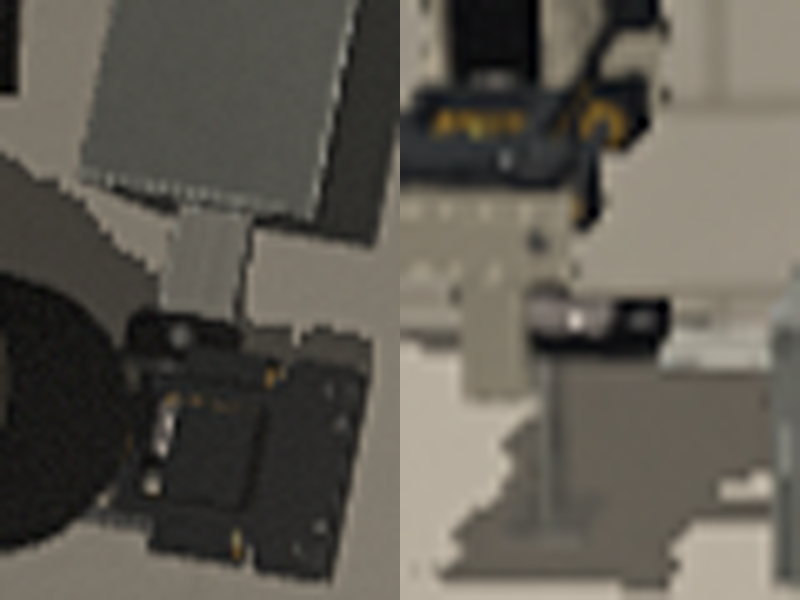

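Pass gripped at its rear (right: (600,320)), front half free and level. The slot leaves only ±3 mm, so I'll check the lateral alignment once.

```bash
python3 - <<'E'
from h import *
c=np.load('top.npz');R,t=c['R'],c['t'];v,u=np.mgrid[0:384,0:512];d=c['depth']
W=(np.stack([(u-c['cx'])/c['fx']*d,(v-c['cy'])/c['fy']*d,d],-1)-t)@R
W=W[120:240,80:165].reshape(-1,3)
for a in(-9,-9.4):
    k=np.radians(a);X=np.array([np.cos(k),np.sin(k)]);Y=np.array([-X[1],X[0]])
    q=W[:,:2]-[.5475,.152];q=np.c_[q@X,q@Y]*1000
    def st(m,n):
        w=q[m];print(a,n,len(w),'x',w[:,0].min().round(1),w[:,0].max().round(1),'y pct',np.percentile(w[:,1],[1,50,99]).round(1),'mean',w[:,1].mean().round(2))
    z=W[:,2]
    st((z>.09)&(z<.1)&(q[:,0]>10)&(q[:,0]<110)&(abs(q[:,1])<60),'box')
    for x0 in(-36,-24,-12):st((z>.066)&(z<.074)&(q[:,0]>x0)&(q[:,0]<x0+12)&(abs(q[:,1])<30),'tong')
    st((z>.0745)&(z<.082)&(q[:,0]>-70)&(q[:,0]<-46)&(abs(q[:,1])<35),'passfront')
E
```

```text
-9 box 1367 x 10.0 110.0 y pct [-47.3  -1.1  45.6] mean -1.01
-9 tong 51 x -35.8 -24.4 y pct [-14.5   0.4  15. ] mean -0.21
-9 tong 50 x -23.9 -12.3 y pct [-15.3  -0.7  14.6] mean -0.37
-9 tong 57 x -11.9 -0.1 y pct [-28.3  -0.8  15.2] mean -1.26
-9 passfront 72 x -62.0 -46.1 y pct [-20.5   3.8  21.7] mean 2.62
-9.4 box 1368 x 10.0 109.9 y pct [-46.8  -0.7  46. ] mean -0.57
-9.4 tong 51 x -35.9 -24.3 y pct [-14.7   0.2  14.8] mean -0.42
-9.4 tong 50 x -23.9 -12.3 y pct [-15.4  -0.8  14.4] mean -0.5
-9.4 tong 57 x -12.0 -0.0 y pct [-28.3  -0.9  15.1] mean -1.3
-9.4 passfront 73 x -62.2 -46.0 y pct [-20.9   3.6  21.3] mean 2.41
```

step_arm(increments=[{"tx":-0.1,"ty":-0.8,"tz":1.5,"ax":0,"ay":0,"az":0,"claw":-0.3},{"tx":7.9,"ty":-1.28,"tz":0,"ax":0,"ay":0,"az":0,"claw":-0.3},{"tx":7.9,"ty":-1.28,"tz":0,"ax":0,"ay":0,"az":0,"claw":-0.3},{"tx":7.9,"ty":-1.28,"tz":0,"ax":0,"ay":0,"az":0,"claw":-0.3},{"tx":7.9,"ty":-1.28,"tz":0,"ax":0,"ay":0,"az":0,"claw":-0.3},{"tx":4,"ty":-0.64,"tz":0,"ax":0,"ay":0,"az":0,"claw":-0.3},{"tx":4,"ty":-0.64,"tz":0,"ax":0,"ay":0,"az":0,"claw":-0.3},{"tx":4,"ty":-0.64,"tz":0,"ax":0,"ay":0,"az":0,"claw":-0.3},{"tx":4,"ty":-0.64,"tz":0,"ax":0,"ay":0,"az":0,"claw":-0.3},{"tx":0,"ty":0,"tz":0,"ax":0,"ay":0,"az":0,"claw":-0.3}])

```text
time_s: 11.45
tcp_pos: [0.5018, 0.1585, 0.0773]
eef_rot: [-180.0, -0.0, -9.2]
contact_force: [-0.0, -0.1, -0.5]
gripper_width: 0.044
```

No contact with the front at the slot. Feeding on.

step_arm(increments=[{"tx":4,"ty":-0.64,"tz":0,"ax":0,"ay":0,"az":0,"claw":-0.3},{"tx":4,"ty":-0.64,"tz":0,"ax":0,"ay":0,"az":0,"claw":-0.3},{"tx":4,"ty":-0.64,"tz":0,"ax":0,"ay":0,"az":0,"claw":-0.3},{"tx":4,"ty":-0.64,"tz":0,"ax":0,"ay":0,"az":0,"claw":-0.3},{"tx":4,"ty":-0.64,"tz":0,"ax":0,"ay":0,"az":0,"claw":-0.3},{"tx":4,"ty":-0.64,"tz":0,"ax":0,"ay":0,"az":0,"claw":-0.3},{"tx":0,"ty":0,"tz":-1.3,"ax":0,"ay":0,"az":0,"claw":-0.3},{"tx":0,"ty":0,"tz":0,"ax":0,"ay":0,"az":0,"claw":-0.3}])

```text
time_s: 12.25
tcp_pos: [0.5258, 0.1547, 0.0761]
eef_rot: [-180.0, -0.0, -9.2]
contact_force: [0.5, -0.0, 1.5]
gripper_width: 0.0436
```

```bash
python3 - <<'E'
from h import *
a=cap('top');b=cap('scene')
o=np.zeros((600,800,3),np.uint8)
o[:,:400]=cv2.resize(a['image'][140:230,90:150],(400,600),interpolation=2)
o[:,400:]=cv2.resize(b['image'][108:168,246:286],(400,600),interpolation=2)
cv2.imwrite('pics/fed.png',o);s=r.get_state();print(s['tcp_pos'],s['eef_rot'],s['gripper_width'],s['contact_force'])
E
```

```text
[0.52552878 0.154722   0.07610137] [-1.79980327e+02 -2.92804767e-02 -9.19176843e+00] 0.04365120998241464 [1.45312614 0.52769866 1.2612437 ]
```

View pics/fed.png

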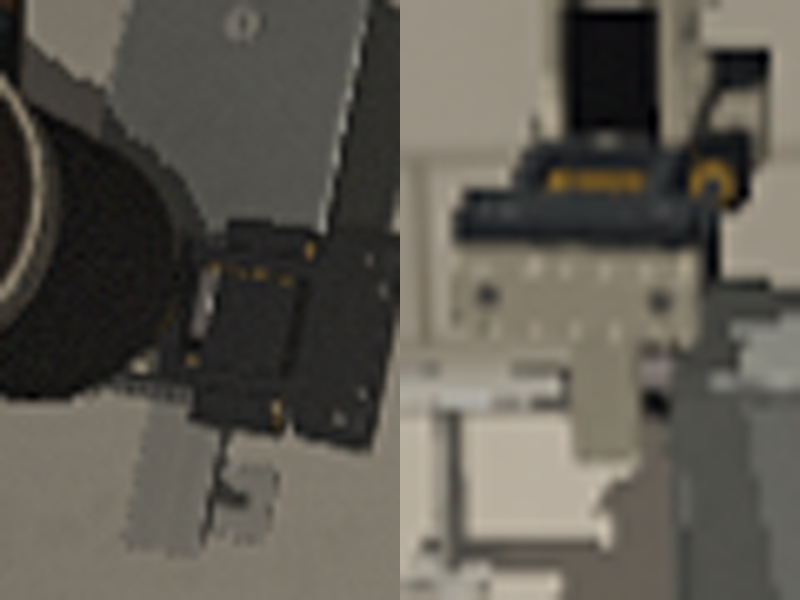

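Pass is about 30 mm in the slot, with the finger about 10 mm from the front. I'll release it, go up and back, close, and push the rear end with the fingers higher so that the finger bracket clears the box top.

step_arm(increments=[{"tx":0,"ty":0,"tz":0,"ax":0,"ay":0,"az":0,"claw":0.1},{"tx":0,"ty":0,"tz":0,"ax":0,"ay":0,"az":0,"claw":0.4},{"tx":0,"ty":0,"tz":0,"ax":0,"ay":0,"az":0,"claw":0.4},{"tx":-2,"ty":0.3,"tz":5,"ax":0,"ay":0,"az":0,"claw":0.4},{"tx":0,"ty":0,"tz":20,"ax":0,"ay":0,"az":0,"claw":0.4},{"tx":0,"ty":0,"tz":20,"ax":0,"ay":0,"az":0,"claw":0.4},{"tx":-15,"ty":2.4,"tz":0,"ax":0,"ay":0,"az":0,"claw":-1},{"tx":-15,"ty":2.4,"tz":0,"ax":0,"ay":0,"az":0,"claw":-1},{"tx":0,"ty":0,"tz":0,"ax":0,"ay":0,"az":0,"claw":-1},{"tx":0,"ty":0,"tz":0,"ax":0,"ay":0,"az":0,"claw":-1},{"tx":0,"ty":0,"tz":0,"ax":0,"ay":0,"az":0,"claw":-1},{"tx":0,"ty":0,"tz":0,"ax":0,"ay":0,"az":0,"claw":-1}])

```text
time_s: 13.55
tcp_pos: [0.4934, 0.1597, 0.1206]
eef_rot: [180.0, 0.0, -9.2]
contact_force: [0.1, -0.1, -0.6]
gripper_width: 0.0185
```

```bash
python3 - <<'E'
from h import *
a=cap('top');b=cap('scene')
o=np.zeros((600,800,3),np.uint8)
o[:,:400]=cv2.resize(a['image'][140:230,90:150],(400,600),interpolation=2)
o[:,400:]=cv2.resize(b['image'][108:168,246:286],(400,600),interpolation=2)
cv2.imwrite('pics/rel.png',o);s=r.get_state();print(s['tcp_pos'],s['eef_rot'],s['gripper_width'],s['contact_force'])
E
```

```text
[0.49344542 0.15964909 0.12065818] [ 1.79977060e+02  1.98788091e-02 -9.21119961e+00] 0.01096306354650352 [-0.21094901  0.08692997  0.01530372]
```

View pics/rel.png

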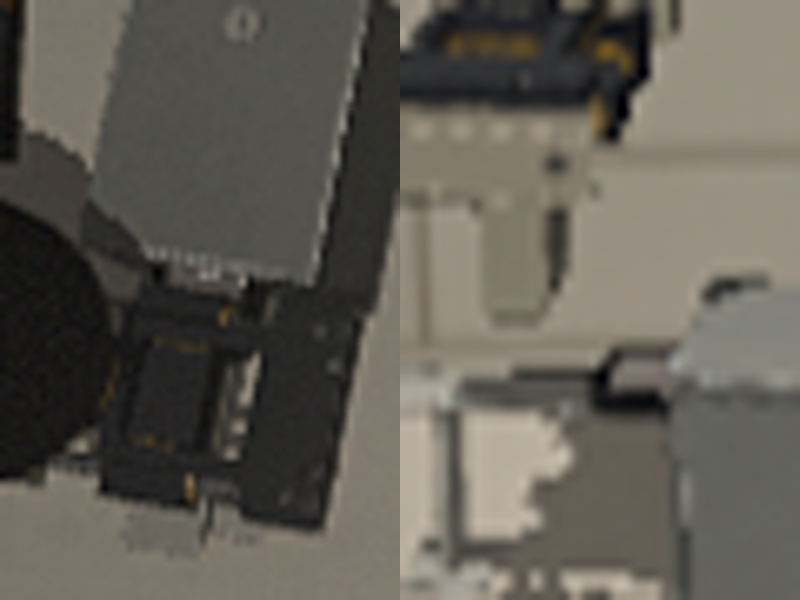

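The pass rests level, with its rear about 30 mm outside the slot (right: (635,375)); the fingers are above and behind it. Lowering and pushing.

step_arm(increments=[{"tx":0,"ty":0,"tz":-15,"ax":0,"ay":0,"az":0,"claw":-1},{"tx":0,"ty":0,"tz":-14,"ax":0,"ay":0,"az":0,"claw":-1},{"tx":0,"ty":0,"tz":0,"ax":0,"ay":0,"az":0,"claw":-1},{"tx":4,"ty":-0.64,"tz":0,"ax":0,"ay":0,"az":0,"claw":-1},{"tx":4,"ty":-0.64,"tz":0,"ax":0,"ay":0,"az":0,"claw":-1},{"tx":4,"ty":-0.64,"tz":0,"ax":0,"ay":0,"az":0,"claw":-1},{"tx":4,"ty":-0.64,"tz":0,"ax":0,"ay":0,"az":0,"claw":-1},{"tx":4,"ty":-0.64,"tz":0,"ax":0,"ay":0,"az":0,"claw":-1},{"tx":0,"ty":0,"tz":0,"ax":0,"ay":0,"az":0,"claw":-1}])

```text
time_s: 14.55
tcp_pos: [0.5138, 0.1565, 0.0922]
eef_rot: [-180.0, -0.0, -9.2]
contact_force: [-0.2, -0.2, -0.3]
gripper_width: 0.0001
```

step_arm(increments=[{"tx":4,"ty":-0.64,"tz":0,"ax":0,"ay":0,"az":0,"claw":-1},{"tx":4,"ty":-0.64,"tz":0,"ax":0,"ay":0,"az":0,"claw":-1},{"tx":4,"ty":-0.64,"tz":0,"ax":0,"ay":0,"az":0,"claw":-1},{"tx":4,"ty":-0.64,"tz":0,"ax":0,"ay":0,"az":0,"claw":-1},{"tx":0,"ty":0,"tz":0,"ax":0,"ay":0,"az":0,"claw":-1}])

```text
time_s: 15.05
tcp_pos: [0.53, 0.1539, 0.0919]
eef_rot: [-180.0, -0.0, -9.2]
contact_force: [0.5, 1.1, 1.4]
gripper_width: 0.0004
```

step_arm(increments=[{"tx":2,"ty":-0.32,"tz":0,"ax":0,"ay":0,"az":0,"claw":-1},{"tx":2,"ty":-0.32,"tz":0,"ax":0,"ay":0,"az":0,"claw":-1},{"tx":2,"ty":-0.32,"tz":0,"ax":0,"ay":0,"az":0,"claw":-1},{"tx":0,"ty":0,"tz":0,"ax":0,"ay":0,"az":0,"claw":-1},{"tx":0,"ty":0,"tz":0,"ax":0,"ay":0,"az":0,"claw":-1}])

```text
time_s: 15.55
tcp_pos: [0.5353, 0.1529, 0.0919]
eef_rot: [180.0, 0.0, -9.2]
contact_force: [-0.5, 0.6, -0.3]
gripper_width: 0.0006
```

step_arm(increments=[{"tx":-15,"ty":2.4,"tz":0,"ax":0,"ay":0,"az":0,"claw":-1},{"tx":-30,"ty":4.8,"tz":10,"ax":0,"ay":0,"az":0,"claw":-1},{"tx":-20,"ty":20,"tz":40,"ax":0,"ay":0,"az":0,"claw":-1},{"tx":0,"ty":40,"tz":20,"ax":0,"ay":0,"az":0,"claw":-1},{"tx":0,"ty":40,"tz":20,"ax":0,"ay":0,"az":0,"claw":-1},{"tx":0,"ty":40,"tz":0,"ax":0,"ay":0,"az":0,"claw":-1},{"tx":0,"ty":0,"tz":0,"ax":0,"ay":0,"az":0,"claw":-1}])

```text
time_s: 16.25
tcp_pos: [0.4707, 0.3046, 0.1828]
eef_rot: [-179.9, -0.1, -9.0]
contact_force: [-0.8, -0.6, 0.1]
gripper_width: 0.0006
```

```bash
python3 - <<'E'
from h import *
a=cap('top');b=cap('scene')
o=np.zeros((600,800,3),np.uint8)
o[:,:400]=cv2.resize(a['image'][130:265,90:180],(400,600),interpolation=2)
o[:,400:]=cv2.resize(b['image'][108:168,246:286],(400,600),interpolation=2)
cv2.imwrite('pics/done.png',o);s=r.get_state();print(s['tcp_pos'],s['contact_force'])
for n,(u,v) in dict(tape=(280,254),tin=(198,228),elbow=(199,152),nip=(129,249)).items(): print(n,px(a,u,v).round(3))
E
```

```text
[0.46980306 0.30084866 0.1816263 ] [-0.52816558  0.16720818 -0.06033961]
tape [ 0.36  -0.261  0.063]
tin [ 0.427 -0.045  0.034]
elbow [ 0.636 -0.042  0.017]
nip [0.37  0.141 0.022]
```

View pics/done.png

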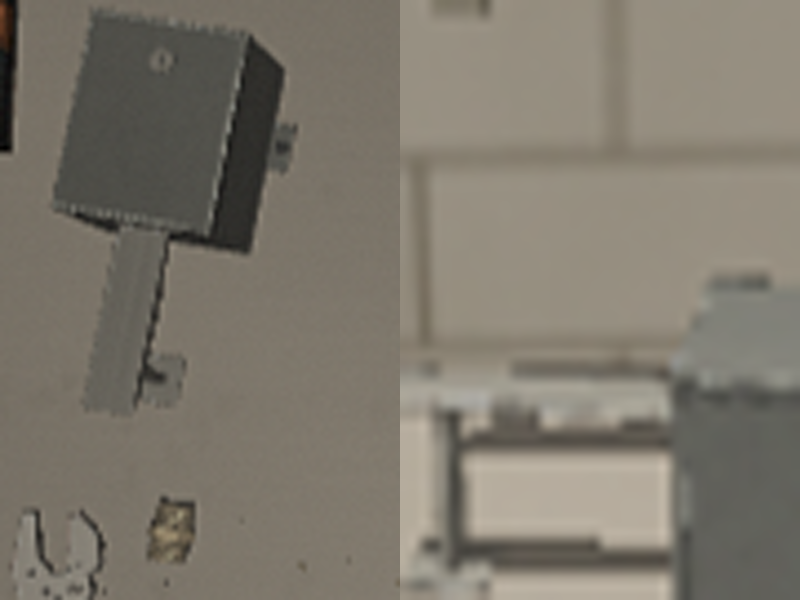

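The tongue is empty, nothing sticks out of the slot, and no pass lies on the counter. Handing in.

```bash
python3 -c "
from plant import r
print(r.close_job())"
```

```text
the job is handed in; nothing more can be done
None
```

The access pass is through the slot and in the return box, and I have handed the job in; the clock stood at about 16 s of the 56 s allowed.

- **What I did:** I lifted the dark pass out of the holder by its two ends and set it on the tongue. I took it again by its long sides and fed it about 30 mm into the slot. Then I pushed its rear end with closed fingers to within about 2 mm of the front face, past the 55 mm at which it should have dropped.
- **Last checks:** The final pictures show an empty tongue, nothing sticking out of the slot and no pass on the counter near the box. The tin, tape measure, elbow and nipple read within 2 mm of their starting positions. No force reading exceeded about 5 N, and the gripper was clear of everything.
- **Not confirmed:** The box is closed, so no camera could see the pass lying inside. That it dropped is inferred from the push depth and the clear slot. No check failed or disagreed.

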